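# Clamp the sample cell with the cam clamp

## Task

Set the sample cell gently upright on the white mark of the blue cam clamp, its broad plain metal faces toward the anvil and the jaw, and let go of it. Then turn the red-handled crank anticlockwise (seen from above) until the brass roller rests on the yellow flat-dwell part of the cam's rim, so that the jaw holds the cell firmly square against the anvil, and let go of the crank there. Leave the mixer, bottle and carton alone.

Things in the scene. Friction and masses are not known exactly. Their poses are not given: they have to be found in the camera images.
- fixture: Blue cam clamp bolted to the bench, never moves; base plate 120 (x) by 275 (y) by 15 mm high, its top 15 mm above the bench. Origin: on the vertical cam axis at bench level. Its +y is the clamping direction: along +y from the origin come the cam, the follower in its guide, the black sprung jaw (60 wide, top 62 mm above the bench) and the steel anvil (70 wide, top 62 mm above the bench, clamping face at y = +180 mm). The base runs from y = -75 to y = +200 mm.
- nest (a point): Centre of the white 66 by 44 mm mark on the base plate's top (15 mm above the bench), at y = +152 mm of the fixture; its axes are those of the fixture. The cell is set down here, its own y axis parallel to the fixture's y (either way round). At the start the gap from jaw to anvil is 65 mm for a cell 40 mm thick; set down here, the cell stands about 8 mm short of the anvil, and the closing jaw pushes it home.
- cam (a joint): Crank and plate-cam angle about the vertical cam axis, rad, growing anticlockwise seen from above; range -0.75 to 5.9 between stops, starts between -0.6 and 0.85. Below 0.9 the clamp is fully open; from 0.9 to 2.5 it closes. The roller is on the flat dwell (yellow part of the rim) from 2.5 to 3.78, middle 3.14; farther on, the clamp opens again. Drag about 0.15 N m, more while it closes (2 to 8 N at the handle); it stays where it is left.
- crank_grip (a point): Middle of the upright red crank handle, 122 mm above the bench. The handle is a round sleeve, 22 mm diameter, 60 mm tall (88 to 148 mm above the bench), that spins freely on its pin, so a gripper can hold it without turning. It stands 65 mm from the cam axis, on top of a flat dark crank arm; at joint value 0 it lies on the fixture's -x side, at value a it has gone round anticlockwise by a.
- cam_axis (a point): Point on the cam axis, 46 mm above the bench, at mid-thickness of the steel cam; its axes are those of the fixture. The cam is 28 mm (open) to 56 mm (dwell) in radius; the shaft above it rises to 94 mm.
- follower (a joint): Travel of the follower (brass roller, aluminium slide) toward the anvil, m: 0 fully open, about 0.0275 in the dwell. Pushed out by the cam, sprung back (3 to 5 N).
- jaw: Black clamp jaw plate, 60 wide, 8 thick, 45 mm high, on springs (about 5 N to start, 0.9 N per mm) at the follower's front; its frame has the fixture's axes, its origin at bench level; its clamping face is at y = +115 mm of its own frame. In the dwell it presses the cell with about 8 N.
- cell: Sample cell: aluminium block 60 (x) by 40 (y) by 62 mm high with round glass windows on the two 40 by 62 mm end faces (+x, -x), plain 60 by 62 mm broad faces (+y, -y); on top a centred orange square grip tab 24 by 24 mm, from 62 to 104 mm above its underside. Origin: centre of the underside. 0.2 to 0.42 kg. It starts standing on the bench to the robot's right.
- mixer: Blue vortex mixer with a black round pad, 120 by 100 mm, 86 mm high; origin at the centre of its underside. Leave it alone.
- bottle: Glass bottle with a blue cap, 60 mm diameter, 150 mm high; origin at the centre of its underside. Leave it alone.
- carton: Cardboard box, 100 by 80 by 60 mm high; origin at the centre of its underside. Leave it alone.
Things that resemble listed ones, but are neither listed nor needed, are in the scene too. What is shaped like the cell but pink or turquoise is not meant.

How it is judged:
By the outcome, as a careful person would: the job done as asked, in the order asked, and still so for the second after the job is handed in, with the robot touching nothing.
It also fails if it takes over 56 s, if anything falls off the work surface, if the arm or the gripper's body presses on something with over 40 N, if the wrist force passes 120 N, or if a joint passes its speed limit or range.

## Robot

A 6-joint arm with a two-finger parallel gripper is mounted at the origin on the work surface. World frame = base frame: x ahead of the robot, y to its left, z up, the work surface at z = 0. Lengths are in mm, angles in rad, forces in N, time in s.
With the tool pointing down it reaches from about 400 to 925 mm from the base axis. Payload 12.5 kg.
Tool frame: the origin (TCP) lies midway between the tips of the shut fingers; the grasp point (between the pads) lies 19 mm behind it; z points along the fingers, y is the direction in which the jaws open and shut (so a half turn about z gives the same grasp; the last joint's range is limited). The gripper opens to 95 mm and grips with 3 to 60 N. Pads are 20 mm wide; open, the fingers measure 119 mm over their backs; the gripper's body (75 mm by 180 mm) begins 59 mm behind the grasp point.
Start: joints at [1.158, 0.491, 1.559, -0, 1.092, -0.106], TCP at [188.739, 595.839, 214.661] pointing down, gripper open.
Joint ranges: [-3.1, 3.1], [-0.84, 2.19], [0.05, 2.79], [-1.13, 4.28], [0.06, 2.93], [-2.69, 2.69]. Speed limits (rad/s): [2.22, 2.22, 2.79, 3.14, 3.14, 3.14].

## Interface

Orientations are given as [roll, pitch, yaw] about the fixed x, y, z axes, in that order (R = Rz(yaw) Ry(pitch) Rx(roll)).
In Python, from cell import * gives the robot as it stands. The module is installed in compiled form; this text tells all that it offers.
- The arm moves only by the tool carry_out, never from a script. Its argument "moves" is a list of rows, each an object of numbers: "dx", "dy", "dz": the shift along the tool's x, y, z in m; "twist": the turn about the tool's z in degrees. A call has 1 to 5 rows; each row is the pose to reach, as a shift and turn from the pose commanded when the call began, along the tool's axes at that moment; what a row does not reach only later rows make up. A row lasts 1/10 s, in which the tool goes at most 50 mm and 8.59 degrees, less where a joint would pass 70% of its speed; a pose out of reach is approached as far as the arm can. A call with a gripper value outside its range is refused whole. "grip" is the finger opening in m, from 0 to 0.0951, set as the call begins (left out, the last holds). The fingers move at their own pace and stop on an object; the grip force is fixed at half the most. Time passes only in rows, so rows that repeat a pose let the fingers close. It gives the time, the measured TCP pose, the force and the opening at its end, in the units of the state.
- state(): the state, without advancing time (a new reading comes with each control period).
- read_camera(name): name is "scene" or "top" or "wrist"; returns (picture, depth): 400x640x3 uint8, red, green, blue; 400x640 float32, mm along the optical axis (not along the pixel's ray), 0 where there is no reading.
- camera_info(name): a dict with "mtx" (3x3 intrinsics, pixels), "R" (3x3) and "t" (3): a world point X has camera coordinates R X + t. Camera axes: x right, y down, z forward; pixel columns grow to the right and rows downward; lengths in mm; the calibration is good to about 2 mm. A picture is of the moment at which its call begins: read the wrist's pose just before it. camera_info takes no time and is no camera call; for the wrist camera it gives the pose at the moment of the call.
- job_done(): hands the job in, once; it reports no verdict.
The state is a dict: "t": time; "joints": joint angles; "qvel": joint speeds; "tau": joint torques, N m; "eef_pos": TCP position; "tcp_rot": TCP orientation; "ft_force": force on the tool from outside, world axes, zero at the start; "moment": the same for the moment, N m; "opening": opening from 0.0 (shut) to 1.0 (fully open).
Only numpy, scipy, OpenCV 4.12 (cv2) and the standard library are available. Lean on these libraries where they do the work, as an engineer would, in place of code of your own. Each camera call takes 0.05 s, during which the arm holds its last target. There are 200 camera calls.

## Working session

There is one attempt and no reset: what is moved stays moved. The work goes in short steps, Python scripts to look and compute and a tool call to move; the robot and the scene stay as the last step left them, time stands still between calls to the robot, and variables do not carry over. Pictures are saved under pics/ and viewed, about 8 in all and at most 12, crops included, and the job is handed in when it is done.

Besides the shell and the picture viewer there is one more tool, called after "Call:" as a command line: name --argument value ..., lists and objects as JSON in quotes. carry_out: Moves the arm, as the interface text tells. Its arguments: {"type":"object","properties":{"moves":{"type":"array","items":{"type":"object","properties":{"dx":{"type":"number"},"dy":{"type":"number"},"dz":{"type":"number"},"twist":{"type":"number"}}}},"grip":{"type":"number"}},"required":["moves"]}

```bash
mkdir -p pics
python3 - <<'E'
from cell import *
import cv2,numpy as np
s=state();print(s)
for n in ("scene","top"):
    p,d=read_camera(n);np.savez(f"{n}0.npz",p=p,d=d,**{k:np.array(v) for k,v in camera_info(n).items()})
    cv2.imwrite(f"pics/{n}0.png",cv2.cvtColor(p,cv2.COLOR_RGB2BGR))
    c=camera_info(n);print(n,c)
E
```

```text
{'t': 0.0, 'joints': array([ 1.15836124e+00,  4.91576659e-01,  1.55948776e+00, -3.32142045e-05,
        1.09171297e+00, -1.05600249e-01]), 'qvel': array([-0.00041265,  0.00016183,  0.00196423,  0.00143358, -0.0008754 ,
        0.00191061]), 'tau': array([ 3.59441263e-03, -6.12651801e+01, -2.58166891e+01,  6.93629170e-02,
        4.83231072e-02, -8.86212592e-05]), 'eef_pos': array([188.65524686, 595.56723473, 214.03793986]), 'tcp_rot': array([-3.14041140e+00, -9.55841613e-05,  2.83477309e+00]), 'ft_force': array([ 0.00856153,  0.29088958, -1.13126883]), 'moment': array([ 0.01227239,  0.04928943, -0.0035889 ]), 'opening': 0.9998669138936294}
scene {'mtx': array([[432.17209945,   0.        , 320.04486707],
       [  0.        , 432.17209945, 206.09291228],
       [  0.        ,   0.        ,   1.        ]]), 'R': array([[ 0.55259663,  0.83334091,  0.01341244],
       [ 0.68864269, -0.44746263, -0.57056852],
       [-0.46947652,  0.32453062, -0.82114047]]), 't': array([-245.80850636, -324.40467927, 1520.84911275])}
top {'mtx': array([[385.84248745,   0.        , 319.92066856],
       [  0.        , 385.84248745, 205.21384393],
       [  0.        ,   0.        ,   1.        ]]), 'R': array([[ 0.00598102, -0.99989708, -0.01304049],
       [-0.99081245, -0.0041637 , -0.13517897],
       [ 0.13511076,  0.01372919, -0.99073538]]), 't': array([-29.27350717, 530.72957614, 994.90646324])}
```

View pics/top0.png

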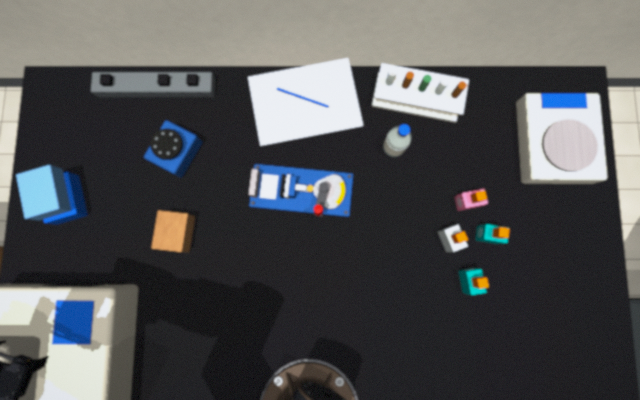

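View pics/scene0.png

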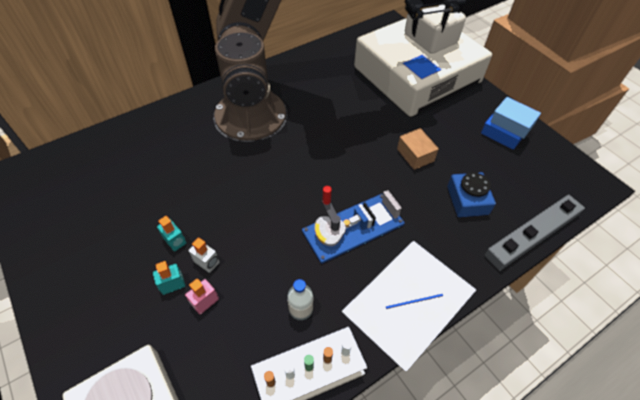

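Top view: the base plate is at about (300,190), with the anvil at left (254,182), the white mark at (269,186), the cam at (328,190) and the red handle at (318,209). There are four cell-shaped things: pink (472,198), turquoise (493,233), turquoise (474,282) and metal grey/white (453,238). Only the last fits the description. I'll confirm it in a crop and measure.

```bash
cat > h.py <<'E'
import numpy as np,cv2
def load(n):
    z=np.load(n+".npz");return z["p"],z["d"],dict(mtx=z["mtx"],R=z["R"],t=z["t"])
def ray(c,uv,z):
    uv=np.atleast_2d(uv).astype(float)
    r=np.c_[uv,np.ones(len(uv))]@np.linalg.inv(c["mtx"]).T@c["R"]
    o=-c["R"].T@c["t"]
    return o+r*((z-o[2])/r[:,2])[:,None]
def mask(p,lo,hi,box=None):
    m=cv2.inRange(cv2.cvtColor(p,cv2.COLOR_RGB2HSV),lo,hi)
    if box:
        k=np.zeros_like(m);u0,v0,u1,v1=box;k[v0:v1,u0:u1]=255;m&=k
    return m
def pts(m): return np.argwhere(m>0)[:,::-1]
def rect(w):
    r=cv2.minAreaRect(w[:,:2].astype(np.float32));return [np.round(x,1) for x in r[0]],np.round(r[1],1),round(r[2],2)
E
python3 - <<'E'
from h import *
p,d,c=load("top0")
print("base z15",rect(ray(c,pts(mask(p,(100,120,60),(125,255,255),(235,155,365,225))),15)))
def show(n,m,z):
    u=pts(m);w=ray(c,u,z);print(n,len(u),u.mean(0).round(1),w.mean(0).round(1),rect(w))
show("red",mask(p,(0,170,80),(4,255,255),(300,190,340,225)),148)
show("red2",mask(p,(170,150,80),(180,255,255),(300,190,340,225)),148)
show("tab",mask(p,(5,150,100),(22,255,255),(440,225,472,250)),104)
show("grey",mask(p,(0,0,90),(180,70,255),(435,218,472,256)),62)
show("mark",mask(p,(0,0,150),(180,60,255),(258,170,281,203)),15)
show("yellow",mask(p,(23,120,100),(35,255,255),(300,165,360,215)),50)
a=cv2.resize(p[165:305,420:540],None,fx=4,fy=4,interpolation=cv2.INTER_CUBIC)
b=cv2.resize(p[150:230,240:360],None,fx=4,fy=4,interpolation=cv2.INTER_CUBIC)
q=np.zeros((560+0,800,3),np.uint8);a=cv2.resize(a,(320,373));q[:373,:320]=a;q[:320,320:]=b
cv2.imwrite("pics/crop1.png",q[:380,:,::-1])
E
```

```text
base z15 ([np.float64(577.0), np.float64(25.7)], array([280.7, 127. ]), 84.45)
red 51 [318.3 209.7] [504.9 -24.3 148. ] ([np.float64(504.1), np.float64(-24.8)], array([23.9, 11.9]), 0.32)
red2 27 [317.4 209.7] [504.8 -22.2 148. ] ([np.float64(503.5), np.float64(-22.9)], array([20.3, 22.2]), 68.28)
tab 124 [460.4 236.7] [ 445.1 -372.9  104. ] ([np.float64(443.7), np.float64(-372.1)], array([24.6, 34.1]), 21.81)
grey 432 [452.1 238.7] [ 442.2 -366.    62. ] ([np.float64(442.5), np.float64(-369.1)], array([65.3, 58. ]), 21.43)
mark 387 [268.5 186.1] [586.2 115.5  15. ] ([np.float64(586.3), np.float64(115.5)], array([45.3, 66.3]), 84.17)
yellow 108 [335.5 191.7] [565.1 -67.7  50. ] ([np.float64(558.6), np.float64(-45.0)], array([54.9, 96. ]), 7.23)
```

View pics/crop1.png

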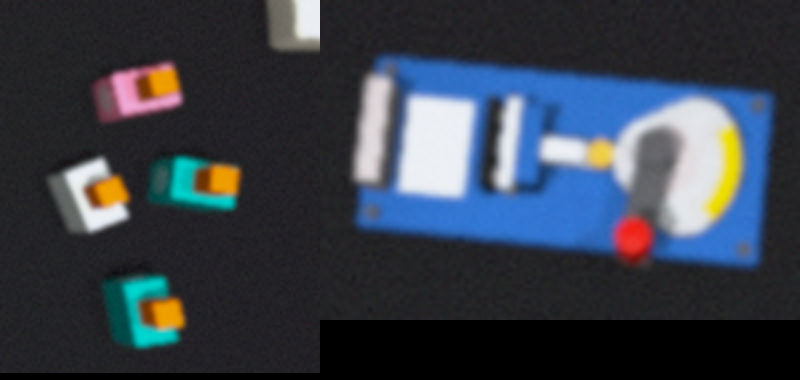

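The crop confirms it: the grey metal block at crop (90,195), which is top-view (453,238), is the cell. The other three are pink or turquoise. The measured base is 280×127 mm and the mark 66×45 mm, both matching the given sizes. Next I move above the cell.

```bash
cat >> h.py <<'E'
def rel(s,xyz,yaw):
    from scipy.spatial.transform import Rotation as Ro
    y=s["tcp_rot"][2]; R=np.array([[np.cos(y),np.sin(y),0],[np.sin(y),-np.cos(y),0],[0,0,-1]])
    v=R.T@(np.array(xyz)-s["eef_pos"]); tw=np.degrees((y-yaw+np.pi)%(2*np.pi)-np.pi)
    return np.r_[v/1000,tw].round(4)
E
python3 - <<'E'
from cell import *
from h import *
s=state()
for x,y in((380,480),(480,300),(520,100),(520,-100),(480,-280),(444,-372)):print(x,y,rel(s,(x,y,300),np.radians(51)))
E
```

```text
380 480 [-2.174000e-01 -5.240000e-02 -8.590000e-02  1.114242e+02]
480 300 [-3.670000e-01 -1.938000e-01 -8.590000e-02  1.114242e+02]
520 100 [-4.656000e-01 -3.724000e-01 -8.590000e-02  1.114242e+02]
520 -100 [-5.260000e-01 -5.631000e-01 -8.590000e-02  1.114242e+02]
480 -280 [-5.422000e-01 -7.468000e-01 -8.590000e-02  1.114242e+02]
444 -372 [-5.356000e-01 -8.453000e-01 -8.590000e-02  1.114242e+02]
```

Call:
carry_out --moves '[{"dx": -0.045, "dy": 0, "dz": -0.02}, {"dx": -0.09, "dy": -0.01, "dz": -0.04}, {"dx": -0.135, "dy": -0.02, "dz": -0.06}, {"dx": -0.18, "dy": -0.035, "dz": -0.08}, {"dx": -0.217, "dy": -0.055, "dz": -0.086}]'

```text
schema error: expected keys dx, dy, dz, twist
```

Call:
carry_out --moves '[{"dx": -0.035, "dy": -0.033}, {"dx": -0.07, "dy": -0.066}, {"dx": -0.105, "dy": -0.1}, {"dx": -0.14, "dy": -0.133}, {"dx": -0.16, "dy": -0.165}]'

```text
schema error: expected keys dx, dy, dz, twist
```

Call:
carry_out --moves '[{"dx": -0.02, "dy": -0.045}, {"dx": -0.038, "dy": -0.09}, {"dx": -0.057, "dy": -0.135}, {"dx": -0.076, "dy": -0.18}, {"dx": -0.095, "dy": -0.22}]'

```text
schema error: expected keys dx, dy, dz, twist
```

Call:
carry_out --moves '[{"dx": -0.012, "dy": -0.047}, {"dx": -0.024, "dy": -0.094}, {"dx": -0.036, "dy": -0.14}, {"dx": -0.045, "dy": -0.185}, {"dx": -0.05, "dy": -0.22}]'

```text
schema error: expected keys dx, dy, dz, twist
```

Run:
```python
from cell import *
from h import *
s=state();print(s["t"],s["joints"],s["eef_pos"],s["tcp_rot"],rel(s,(430,-360,300),np.radians(111)))
```

```text
0.1 [ 1.15843452e+00  4.91494045e-01  1.55937358e+00  3.26871331e-06
  1.09172601e+00 -1.05607394e-01] [188.62442124 595.632324   214.12858584] [-3.14059755e+00 -1.08397683e-04  2.83483668e+00] [-0.5187 -0.8381 -0.0859 51.4242]
```

Call:
carry_out --moves '[{"dx": -0.045, "dy": 0, "dz": -0.02, "twist": 0}, {"dx": -0.09, "dy": -0.01, "dz": -0.04, "twist": 0}, {"dx": -0.135, "dy": -0.02, "dz": -0.06, "twist": 0}, {"dx": -0.18, "dy": -0.035, "dz": -0.08, "twist": 0}, {"dx": -0.217, "dy": -0.055, "dz": -0.086, "twist": 0}]'

```text
t: 0.6
eef_pos: [381.0, 477.1, 302.1]
tcp_rot: [3.14, 0.001, 2.835]
ft_force: [0.2, 0.9, 0.0]
opening: 1.0
```

Call:
carry_out --moves '[{"dx": -0.035, "dy": -0.033, "dz": 0, "twist": 0}, {"dx": -0.07, "dy": -0.066, "dz": 0, "twist": 0}, {"dx": -0.105, "dy": -0.1, "dz": 0, "twist": 0}, {"dx": -0.14, "dy": -0.133, "dz": 0, "twist": 0}, {"dx": -0.16, "dy": -0.165, "dz": 0, "twist": 0}]'

```text
t: 1.1
eef_pos: [482.9, 270.0, 300.2]
tcp_rot: [-3.141, -0.0, 2.834]
ft_force: [0.4, -0.3, 0.2]
opening: 1.001
```

Call:
carry_out --moves '[{"dx": -0.02, "dy": -0.045, "dz": 0, "twist": 0}, {"dx": -0.038, "dy": -0.09, "dz": 0, "twist": 0}, {"dx": -0.057, "dy": -0.135, "dz": 0, "twist": 0}, {"dx": -0.076, "dy": -0.18, "dz": 0, "twist": 0}, {"dx": -0.095, "dy": -0.22, "dz": 0, "twist": 0}]'

```text
t: 1.6
eef_pos: [505.4, 31.7, 300.6]
tcp_rot: [-3.142, -0.0, 2.835]
ft_force: [0.6, -0.3, 0.0]
opening: 0.998
```

Call:
carry_out --moves '[{"dx": -0.012, "dy": -0.047, "dz": 0, "twist": 0}, {"dx": -0.024, "dy": -0.094, "dz": 0, "twist": 0}, {"dx": -0.036, "dy": -0.14, "dz": 0, "twist": 0}, {"dx": -0.045, "dy": -0.185, "dz": 0, "twist": 0}, {"dx": -0.05, "dy": -0.22, "dz": 0, "twist": 0}]'

```text
t: 2.1
eef_pos: [486.4, -193.4, 300.3]
tcp_rot: [3.142, -0.0, 2.834]
ft_force: [0.6, 0.8, 0.0]
opening: 1.001
```

Run:
```python
from cell import *
from h import *
s=state();print(s["t"],s["joints"],s["eef_pos"],s["tcp_rot"],rel(s,(430,-370,300),np.radians(111)))
```

```text
2.1 [-5.04650679e-01  2.63761078e-01  1.68308763e+00 -6.28596434e-05
  1.19518106e+00 -1.76756876e+00] [ 486.43775693 -193.42051657  300.31164009] [ 3.14156454e+00 -4.40103387e-04  2.83373748e+00] [ 3.00000e-04 -1.85400e-01  3.00000e-04  5.13612e+01]
```

Call:
carry_out --moves '[{"dx": 0, "dy": -0.04, "dz": 0, "twist": 8.5}, {"dx": 0, "dy": -0.08, "dz": 0, "twist": 17}, {"dx": 0, "dy": -0.12, "dz": 0, "twist": 25.5}, {"dx": 0, "dy": -0.16, "dz": 0, "twist": 34}, {"dx": 0, "dy": -0.17, "dz": 0, "twist": 42.5}]'

```text
t: 2.6
eef_pos: [434.3, -356.1, 300.0]
tcp_rot: [-3.141, -0.0, 2.084]
ft_force: [-0.8, -0.4, -1.0]
opening: 1.001
```

Call:
carry_out --moves '[{"dx": 0, "dy": 0, "dz": 0, "twist": 8.5}, {"dx": 0, "dy": 0, "dz": 0, "twist": 9}, {"dx": 0, "dy": 0, "dz": 0, "twist": 9}]'

```text
t: 2.9
eef_pos: [435.7, -352.8, 300.4]
tcp_rot: [-3.142, -0.0, 1.94]
ft_force: [-0.8, -0.1, -0.7]
opening: 1.001
```

```bash
cat > look.py <<'E'
import sys
from cell import *
from h import *
n=sys.argv[1];s=state();c=camera_info("wrist");p,d=read_camera("wrist")
np.savez(n+".npz",p=p,d=d,**{k:np.array(v) for k,v in c.items()})
cv2.imwrite(f"pics/{n}.png",p[:,:,::-1]);print(s["t"],s["eef_pos"],s["tcp_rot"],-c["R"].T@c["t"],c["R"][2])
E
python3 look.py w1
```

```text
2.9 [ 435.68699436 -352.84933291  300.42427742] [-3.14150805e+00 -4.48607030e-04  1.94002601e+00] [ 410.77568801 -289.28412724  471.64708529] [ 0.08857469 -0.22669175 -0.9699306 ]
```

View pics/w1.png

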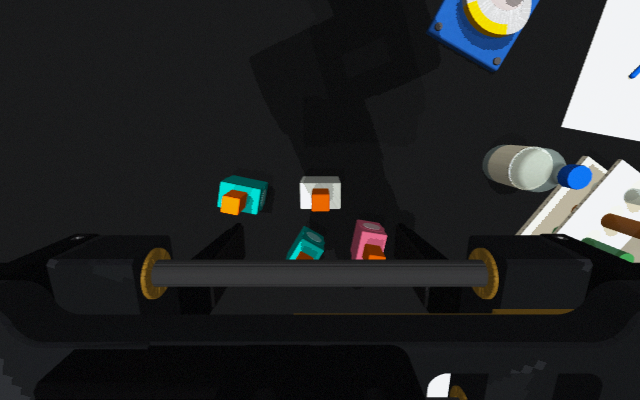

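The wrist view shows the grey cell at (320,192) with its tab at (320,200), long side along the tool's y. The turquoise ones are at (243,195) and (306,245), pink at (369,240).

Run:
```python
from cell import *
from h import *
p,d,c=load("w1");s=state()
m=mask(p,(4,150,100),(22,255,255),(305,180,335,218));u=pts(m);print(u.min(0),u.max(0));w=ray(c,u,104);print("tab",rect(w),rect(ray(c,u[u[:,1]<u[:,1].max()-9],104)))
for r in range(186,214,3):
    x=u[u[:,1]==r];print(r,x.min(0)[0] if len(x) else None,x.max(0)[0] if len(x) else None, p[r,320],d[r,320])
m=mask(p,(0,0,120),(180,50,255),(290,170,350,218));u=pts(m);print("top",rect(ray(c,u,62)),u.min(0),u.max(0))
print(p[172:190,310].mean(1),d[172:214:4,310])
# depth points at height of tab top
v,uu=np.mgrid[170:218,290:350];z=d[v,uu]
K=c["mtx"];P=(np.stack([(uu-K[0,2])/K[0,0]*z,(v-K[1,2])/K[1,1]*z,z],-1)-c["t"])@c["R"]
t=P[(P[...,2]>98)];print("dtab",len(t),t.mean(0),rect(t))
t=P[(abs(P[...,2]-62)<5)];print("dtop",len(t),t.mean(0),rect(t))
```

```text
[311 189] [329 211]
tab ([np.float64(444.7), np.float64(-373.0)], array([24. , 29.9]), 21.17) ([np.float64(442.2), np.float64(-366.6)], array([21.2, 16.2]), 21.18)
186 None None [160 163 157] 415.17606
189 313 327 [109  43   0] 406.10532
192 312 328 [111  43   0] 388.3554
195 312 328 [225  94   0] 375.95514
198 312 328 [233 103   0] 376.99814
201 312 328 [232 103   0] 377.41748
204 312 328 [231 102   0] 380.0184
207 312 328 [231 101   0] 380.49457
210 311 329 [232 101   0] 380.501
213 None None [20 20 19] 490.57147
top ([np.float64(446.0), np.float64(-375.2)], array([59.2, 40.5]), 20.25) [300 181] [340 208]
[ 12.66666667  14.          16.66666667  11.33333333  64.
  85.33333333  85.33333333  86.66666667  86.33333333  86.33333333
  89.33333333 182.66666667 203.66666667 203.66666667 200.33333333
 199.         201.66666667 204.        ] [473.65866 469.15    433.038   415.31528 416.90103 417.54916 420.4117
 421.09552 423.03214 425.24393 488.63654]
dtab 349 [ 444.83938618 -371.89431149  118.41509679] ([np.float64(431.6), np.float64(-337.9)], array([ 22.6, 105.8]), 21.43)
dtop 733 [ 444.85596006 -372.70397927   63.03776066] ([np.float64(445.9), np.float64(-375.7)], array([59. , 39.5]), 21.34)
```

Run:
```python
from cell import *
from h import *
print(rel(state(),(446,-375.5,70),1.941))
```

```text
[-0.0249  0.0013  0.2305 -0.0401]
```

Call:
carry_out --moves '[{"dx": -0.02, "dy": 0.001, "dz": 0.045, "twist": 0}, {"dx": -0.025, "dy": 0.001, "dz": 0.09, "twist": 0}, {"dx": -0.025, "dy": 0.001, "dz": 0.135, "twist": 0}, {"dx": -0.025, "dy": 0.001, "dz": 0.155, "twist": 0}, {"dx": -0.025, "dy": 0.001, "dz": 0.165, "twist": 0}]' --grip 0.06

```text
t: 3.45
eef_pos: [445.3, -375.1, 133.5]
tcp_rot: [-3.14, -0.003, 1.939]
ft_force: [-0.1, -0.0, 0.2]
opening: 0.655
```

Call:
carry_out --moves '[{"dx": 0, "dy": 0, "dz": 0.02, "twist": 0}, {"dx": 0, "dy": 0, "dz": 0.04, "twist": 0}, {"dx": 0, "dy": 0, "dz": 0.055, "twist": 0}, {"dx": 0, "dy": 0, "dz": 0.065, "twist": 0}, {"dx": 0, "dy": 0, "dz": 0.065, "twist": 0}]'

```text
t: 3.95
eef_pos: [445.6, -375.8, 70.2]
tcp_rot: [-3.141, -0.001, 1.937]
ft_force: [-0.2, 0.4, -0.7]
opening: 0.629
```

Run:
```python
from cell import *
from h import *
s=state();print(s,rel(s,(446,-375.5,70),1.941))
```

```text
{'t': 3.95, 'joints': array([-8.13931542e-01,  6.12222045e-01,  1.79868806e+00,  1.38843471e-04,
        7.31450310e-01, -1.18050947e+00]), 'qvel': array([-0.00236579, -0.02369855, -0.01571601, -0.00025187,  0.02299619,
        0.00565103]), 'tau': array([-8.27126030e-03, -6.02230954e+01, -1.77801132e+01, -5.62089008e-04,
       -2.36159563e-01, -2.14895286e-02]), 'eef_pos': array([ 445.64102282, -375.81603507,   70.21186289]), 'tcp_rot': array([-3.14138625e+00, -7.45283300e-04,  1.93727081e+00]), 'ft_force': array([-0.19678229,  0.35309018, -0.71781996]), 'moment': array([-0.02857042, -0.02291135,  0.01817549]), 'opening': 0.6294954922229614} [ 2.000e-04  4.000e-04  2.000e-04 -2.137e-01]
```

Well placed; grip.

Call:
carry_out --moves '[{"dx": 0, "dy": 0, "dz": 0, "twist": 0}, {"dx": 0, "dy": 0, "dz": 0, "twist": 0}, {"dx": 0, "dy": 0, "dz": 0, "twist": 0}, {"dx": 0, "dy": 0, "dz": 0, "twist": 0}, {"dx": 0, "dy": 0, "dz": 0, "twist": 0}]' --grip 0.01

```text
t: 4.45
eef_pos: [445.6, -376.1, 70.9]
tcp_rot: [3.141, 0.0, 1.936]
ft_force: [0.7, 0.2, 1.1]
opening: 0.267
```

Call:
carry_out --moves '[{"dx": 0, "dy": 0, "dz": -0.01, "twist": 0}, {"dx": 0, "dy": 0, "dz": -0.03, "twist": 0}, {"dx": 0, "dy": 0, "dz": -0.07, "twist": 0}, {"dx": 0, "dy": 0, "dz": -0.115, "twist": 0}, {"dx": 0, "dy": 0, "dz": -0.16, "twist": 0}]'

```text
t: 4.95
eef_pos: [445.1, -375.6, 232.6]
tcp_rot: [-3.141, -0.001, 1.936]
ft_force: [1.4, -0.2, -3.2]
opening: 0.25
```

Run:
```python
from cell import *
from h import *
s=state();print(s["eef_pos"],s["tcp_rot"],s["ft_force"],s["moment"],s["opening"]*95.1)
y=np.radians(84.3)
for x,yy in ((540,-200),(640,-60),(540,0),(520,100),(586.3,115.5)):print(x,yy,rel(s,(x,yy,250),y))
```

```text
[ 445.13130367 -375.62144477  232.56523892] [-3.14131206e+00 -9.46354936e-04  1.93593385e+00] [ 1.40368737 -0.21350005 -3.19588383] [-0.13491464 -0.03583737 -0.01192422] 23.814134513214213
540 -200 [ 1.30200e-01  1.51300e-01 -1.74000e-02  2.66208e+01]
640 -60 [ 2.25200e-01  2.94700e-01 -1.74000e-02  2.66208e+01]
540 0 [ 3.17000e-01  2.22700e-01 -1.74000e-02  2.66208e+01]
520 100 [ 4.17500e-01  2.39800e-01 -1.74000e-02  2.66208e+01]
586.3 115.5 [ 4.08300e-01  3.07200e-01 -1.74000e-02  2.66208e+01]
```

Call:
carry_out --moves '[{"dx": 0.034, "dy": 0.028, "dz": -0.02, "twist": 5.3}, {"dx": 0.068, "dy": 0.056, "dz": -0.04, "twist": 10.6}, {"dx": 0.104, "dy": 0.084, "dz": -0.058, "twist": 16}, {"dx": 0.14, "dy": 0.113, "dz": -0.058, "twist": 21.3}, {"dx": 0.176, "dy": 0.142, "dz": -0.058, "twist": 26.6}]'

```text
t: 5.45
eef_pos: [515.3, -159.1, 289.7]
tcp_rot: [3.141, 0.0, 1.468]
ft_force: [1.0, -0.1, -4.1]
opening: 0.252
```

Run:
```python
from cell import *
from h import *
s=state();print(s["eef_pos"],s["tcp_rot"],s["opening"],rel(s,(578,30,290),np.radians(84.3)))
```

```text
[ 515.31619663 -159.08985723  289.73389527] [3.14054281e+00 2.14530825e-04 1.46756597e+00] 0.25176035364655774 [ 0.1945  0.0429 -0.0003 -0.2147]
```

Call:
carry_out --moves '[{"dx": 0.045, "dy": 0.01, "dz": 0, "twist": -0.2}, {"dx": 0.09, "dy": 0.02, "dz": 0, "twist": -0.2}, {"dx": 0.135, "dy": 0.03, "dz": 0, "twist": -0.2}, {"dx": 0.175, "dy": 0.04, "dz": 0, "twist": -0.2}, {"dx": 0.194, "dy": 0.043, "dz": 0, "twist": -0.2}]'

```text
t: 5.95
eef_pos: [577.5, 31.0, 288.9]
tcp_rot: [-3.141, -0.001, 1.477]
ft_force: [0.2, -0.5, -3.5]
opening: 0.251
```

Call:
carry_out --moves '[{"dx": 0, "dy": 0, "dz": 0, "twist": 0}, {"dx": 0, "dy": 0, "dz": 0, "twist": 0}]'

```text
t: 6.15
eef_pos: [576.9, 28.0, 288.7]
tcp_rot: [-3.141, 0.0, 1.476]
ft_force: [-0.6, -0.4, -3.7]
opening: 0.251
```

```bash
python3 look.py w2
```

```text
6.15 [576.92847508  27.96052652 288.73249338] [-3.14105428e+00  1.94266543e-04  1.47622120e+00] [583.02571007  95.88324199 459.91119469] [-0.02237681 -0.24256151 -0.96987793]
```

View pics/w2.png

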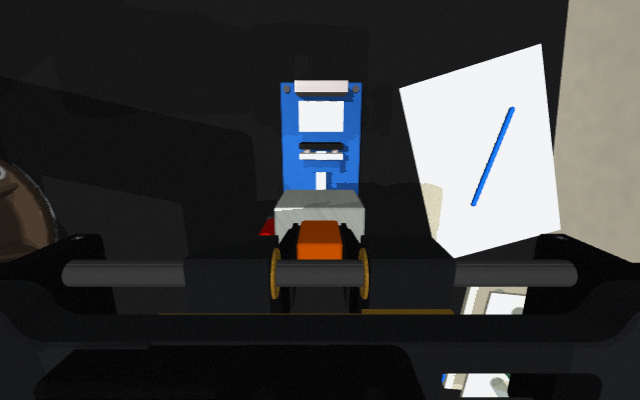

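The wrist view shows the white mark at (320,116), the anvil at (321,86), the jaw at (320,148) and the held cell at (320,207), square in the grip.

Run:
```python
from cell import *
from h import *
p,d,c=load("w2");s=state()
u=pts(mask(p,(0,0,190),(180,40,255),(292,98,350,136)));print(u.min(0),u.max(0));w=ray(c,u,15);print("mark",rect(w),w.mean(0))
m=mask(p,(100,120,60),(125,255,255),(270,75,375,190))
L=[];Rr=[]
for r in range(95,186):
    x=np.where(m[r])[0]
    if len(x)>5:L.append((x[0],r));Rr.append((x[-1],r))
for n,e in(("L",L),("R",Rr)):
    w=ray(c,e,15)[:,:2].astype(np.float32);f=cv2.fitLine(w,cv2.DIST_HUBER,0,.01,.01).ravel();print(n,f,np.degrees(np.arctan2(f[1],f[0]))%180)
# cell top front edges
m=mask(p,(0,0,90),(180,40,255),(265,185,375,235));u=pts(m);print(u.min(0),u.max(0),"row widths",[(r,np.where(m[r])[0][[0,-1]]) for r in (200,215,225) if m[r].any()])
print(s["eef_pos"],s["tcp_rot"])
```

```text
[299 101] [343 131]
mark ([np.float64(587.5), np.float64(114.8)], array([42.9, 65.6]), 84.61) [587.2731158  115.12694971  15.        ]
L [9.799187e-02 9.951872e-01 5.240945e+02 8.329103e+01] 84.37645
R [9.726840e-02 9.952582e-01 6.425263e+02 7.053501e+01] 84.4181
[274 185] [364 234] row widths [(200, array([280, 358])), (215, array([275, 364])), (225, array([275, 364]))]
[576.95399796  27.32280877 288.76952059] [-3.1412562e+00  1.8985914e-04  1.4751259e+00]
```

Run:
```python
from cell import *
from h import *
print(rel(state(),(587,115.1,180),1.473))
```

```text
[0.0883 0.0016 0.1088 0.1218]
```

Call:
carry_out --moves '[{"dx": 0.04, "dy": 0.0015, "dz": 0, "twist": 0.1}, {"dx": 0.075, "dy": 0.0015, "dz": 0.02, "twist": 0.1}, {"dx": 0.0885, "dy": 0.0015, "dz": 0.06, "twist": 0.1}, {"dx": 0.0885, "dy": 0.0015, "dz": 0.095, "twist": 0.1}, {"dx": 0.0885, "dy": 0.0015, "dz": 0.109, "twist": 0.1}]'

```text
t: 6.7
eef_pos: [585.8, 114.9, 176.6]
tcp_rot: [-3.137, 0.001, 1.473]
ft_force: [0.5, -0.1, -2.5]
opening: 0.254
```

Call:
carry_out --moves '[{"dx": 0, "dy": 0, "dz": 0.02, "twist": 0}, {"dx": 0, "dy": 0, "dz": 0.045, "twist": 0}, {"dx": 0, "dy": 0, "dz": 0.065, "twist": 0}, {"dx": 0, "dy": 0, "dz": 0.078, "twist": 0}, {"dx": 0, "dy": 0, "dz": 0.082, "twist": 0}]'

```text
t: 7.2
eef_pos: [587.0, 114.9, 96.6]
tcp_rot: [-3.14, 0.0, 1.472]
ft_force: [0.3, 0.2, -3.4]
opening: 0.25
```

Run:
```python
from cell import *
from h import *
s=state();print(s["eef_pos"],s["tcp_rot"],s["ft_force"],rel(s,(587,115.1,85.5),1.473))
```

```text
[586.96350818 114.85657371  96.64417702] [-3.13995731e+00  2.79527818e-04  1.47223135e+00] [ 0.27068135  0.24696136 -3.36330042] [ 0.0002  0.      0.0111 -0.044 ]
```

Lower slowly, watching the force.

Call:
carry_out --moves '[{"dx": 0, "dy": 0, "dz": 0.003, "twist": 0}, {"dx": 0, "dy": 0, "dz": 0.006, "twist": 0}, {"dx": 0, "dy": 0, "dz": 0.008, "twist": 0}, {"dx": 0, "dy": 0, "dz": 0.009, "twist": 0}, {"dx": 0, "dy": 0, "dz": 0.0095, "twist": 0}]'

```text
t: 7.7
eef_pos: [587.4, 115.9, 88.4]
tcp_rot: [3.141, -0.0, 1.474]
ft_force: [0.0, 0.5, -3.5]
opening: 0.252
```

Call:
carry_out --moves '[{"dx": 0, "dy": 0, "dz": 0.0005, "twist": 0}, {"dx": 0, "dy": 0, "dz": 0.001, "twist": 0}, {"dx": 0, "dy": 0, "dz": 0.001, "twist": 0}]'

```text
t: 8.0
eef_pos: [587.3, 115.8, 87.1]
tcp_rot: [3.142, -0.0, 1.473]
ft_force: [0.0, -0.0, -3.5]
opening: 0.25
```

Call:
carry_out --moves '[{"dx": 0, "dy": 0, "dz": 0.0005, "twist": 0}, {"dx": 0, "dy": 0, "dz": 0.001, "twist": 0}, {"dx": 0, "dy": 0, "dz": 0.001, "twist": 0}]'

```text
t: 8.3
eef_pos: [587.3, 115.8, 86.3]
tcp_rot: [3.141, -0.0, 1.473]
ft_force: [-0.1, -0.0, -2.3]
opening: 0.251
```

Call:
carry_out --moves '[{"dx": 0, "dy": 0, "dz": 0.0003, "twist": 0}, {"dx": 0, "dy": 0, "dz": 0.0006, "twist": 0}, {"dx": 0, "dy": 0, "dz": 0.0006, "twist": 0}]'

```text
t: 8.6
eef_pos: [587.3, 115.8, 86.2]
tcp_rot: [3.141, -0.0, 1.474]
ft_force: [-1.9, -1.0, 7.2]
opening: 0.252
```

Contact. Ease back slightly and open.

Call:
carry_out --moves '[{"dx": 0, "dy": 0, "dz": -0.0004, "twist": 0}, {"dx": 0, "dy": 0, "dz": -0.0005, "twist": 0}]'

```text
t: 8.8
eef_pos: [587.3, 115.8, 86.3]
tcp_rot: [3.141, -0.0, 1.473]
ft_force: [-2.1, -1.1, 2.3]
opening: 0.253
```

Call:
carry_out --moves '[{"dx": 0, "dy": 0, "dz": 0, "twist": 0}, {"dx": 0, "dy": 0, "dz": 0, "twist": 0}, {"dx": 0, "dy": 0, "dz": 0, "twist": 0}, {"dx": 0, "dy": 0, "dz": 0, "twist": 0}]' --grip 0.06

```text
t: 9.2
eef_pos: [587.3, 115.8, 86.0]
tcp_rot: [3.142, -0.0, 1.473]
ft_force: [-0.4, 0.6, -0.3]
opening: 0.534
```

Call:
carry_out --moves '[{"dx": 0, "dy": 0, "dz": -0.02, "twist": 0}, {"dx": 0, "dy": 0, "dz": -0.06, "twist": 0}, {"dx": 0, "dy": 0, "dz": -0.105, "twist": 0}, {"dx": 0, "dy": 0, "dz": -0.15, "twist": 0}, {"dx": 0, "dy": 0, "dz": -0.19, "twist": 0}]'

```text
t: 9.7
eef_pos: [587.2, 115.8, 278.4]
tcp_rot: [3.14, -0.0, 1.473]
ft_force: [0.4, -0.4, -0.2]
opening: 0.631
```

Run:
```python
from cell import *
from h import *
s=state();print(s["eef_pos"],s["tcp_rot"],s["opening"],rel(s,(545,-80,275),s["tcp_rot"][2]))
```

```text
[587.18376661 115.81019952 278.43122695] [ 3.14043748e+00 -3.19901844e-04  1.47343878e+00] 0.6309316327313065 [-0.199  -0.023   0.0034  0.    ]
```

Call:
carry_out --moves '[{"dx": -0.044, "dy": -0.007, "dz": 0, "twist": 0}, {"dx": -0.09, "dy": -0.014, "dz": 0, "twist": 0}, {"dx": -0.135, "dy": -0.022, "dz": 0, "twist": 0}, {"dx": -0.18, "dy": -0.03, "dz": 0, "twist": 0}, {"dx": -0.22, "dy": -0.036, "dz": 0, "twist": 0}]'

```text
t: 10.2
eef_pos: [529.2, -101.4, 276.2]
tcp_rot: [3.141, 0.0, 1.473]
ft_force: [1.6, 0.3, -0.2]
opening: 0.626
```

Call:
carry_out --moves '[{"dx": 0, "dy": 0, "dz": 0, "twist": 0}, {"dx": 0, "dy": 0, "dz": 0, "twist": 0}]'

```text
t: 10.4
eef_pos: [529.9, -100.3, 276.1]
tcp_rot: [3.141, -0.0, 1.471]
ft_force: [0.4, 0.1, -0.6]
opening: 0.631
```

```bash
python3 look.py w3
```

```text
10.4 [ 529.93638292 -100.25267425  276.06272865] [ 3.14139822e+00 -2.68073546e-04  1.47146762e+00] [536.21220607 -32.41362481 447.27805109] [-0.02279004 -0.24206542 -0.96999224]
```

View pics/w3.png

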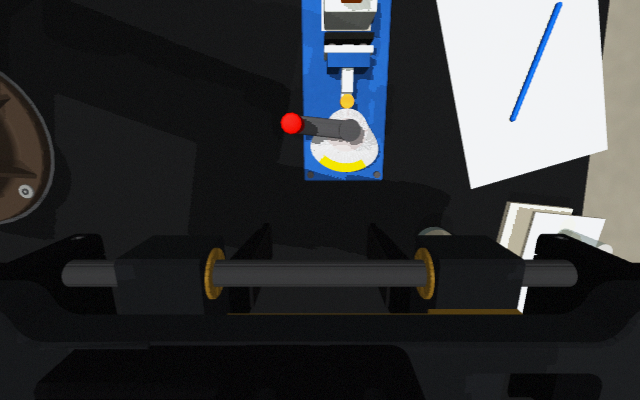

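Run:
```python
from cell import *
from h import *
p,d,c=load("w3");s=state()
m=mask(p,(0,170,80),(4,255,255),(270,100,315,145))|mask(p,(172,150,80),(180,255,255),(270,100,315,145))
k=cv2.findContours(m,cv2.RETR_EXTERNAL,cv2.CHAIN_APPROX_NONE)[0];k=max(k,key=cv2.contourArea)
print(cv2.minEnclosingCircle(k),cv2.boundingRect(k))
(u,v),r=cv2.minEnclosingCircle(k)
h=ray(c,(u,v),148)[0];print("handle",h,"diam",np.ptp(ray(c,[(u-r,v),(u+r,v)],148)[:,0]))
print("shaft",ray(c,(350,130),94),d[130,350])
cam=np.array([572.2,-36.2]);f=np.radians(-5.6)
e=h[:2]-cam;a=np.arctan2(e[1],e[0])-(f+np.pi);print("r",np.hypot(*e),"a",(a+np.pi)%(2*np.pi)-np.pi)
print(rel(s,(h[0],h[1],170),1.473),rel(s,(h[0],h[1],106),1.473))
```

```text
((291.6111145019531, 122.27777862548828), 11.614530563354492) (280, 112, 24, 22)
handle [509.6939557  -22.51715816 148.        ] diam 23.26679085565729
shaft [[573.31547734 -36.45971769  94.        ]] 342.4273
r 63.986137050401005 a -0.1177665100646772
[ 0.0745 -0.0279  0.106  -0.0076] [ 0.0745 -0.0279  0.17   -0.0076]
```

Handle top at (291,122), 23 mm diameter, 64 mm from the axis, crank at about -0.12 rad. All agree with the task text. Go down on it.

Call:
carry_out --moves '[{"dx": 0.04, "dy": -0.015, "dz": 0.01, "twist": 0}, {"dx": 0.07, "dy": -0.026, "dz": 0.04, "twist": 0}, {"dx": 0.0745, "dy": -0.028, "dz": 0.075, "twist": 0}, {"dx": 0.0745, "dy": -0.028, "dz": 0.1, "twist": 0}, {"dx": 0.0745, "dy": -0.028, "dz": 0.105, "twist": 0}]'

```text
t: 10.95
eef_pos: [508.5, -21.0, 168.9]
tcp_rot: [-3.138, -0.001, 1.476]
ft_force: [0.2, 0.7, 1.0]
opening: 0.63
```

Call:
carry_out --moves '[{"dx": 0, "dy": 0, "dz": 0.025, "twist": 0}, {"dx": 0, "dy": 0, "dz": 0.05, "twist": 0}, {"dx": 0, "dy": 0, "dz": 0.065, "twist": 0}, {"dx": 0, "dy": 0, "dz": 0.065, "twist": 0}]'

```text
t: 11.35
eef_pos: [509.3, -22.2, 105.3]
tcp_rot: [-3.14, -0.0, 1.474]
ft_force: [-0.7, 0.4, 0.4]
opening: 0.631
```

Call:
carry_out --moves '[{"dx": 0, "dy": 0, "dz": 0, "twist": 0}, {"dx": 0, "dy": 0, "dz": 0, "twist": 0}, {"dx": 0, "dy": 0, "dz": 0, "twist": 0}, {"dx": 0, "dy": 0, "dz": 0, "twist": 0}, {"dx": 0, "dy": 0, "dz": 0, "twist": 0}]' --grip 0.005

```text
t: 11.85
eef_pos: [509.6, -22.8, 106.4]
tcp_rot: [3.141, -0.0, 1.473]
ft_force: [0.4, 0.0, 0.3]
opening: 0.269
```

```bash
cat > arc.py <<'E'
from cell import *
from h import *
s=state();cam=np.array([572.5,-36.2]);f=np.radians(-5.6)
e=s["eef_pos"][:2]-cam;a0=(np.arctan2(e[1],e[0])-f-np.pi+np.pi)%(2*np.pi)-np.pi
if a0<-1: a0+=2*np.pi
print(s["t"],s["eef_pos"],s["tcp_rot"],s["ft_force"],s["opening"]*95.1,"r",np.hypot(*e),"a",a0)
for a in np.arange(np.ceil(a0*10+.5)/10,3.31,.2):
    t=cam+65*np.array([np.cos(a+f+np.pi),np.sin(a+f+np.pi)]);print(round(a,2),rel(s,(*t,106),1.473)[:2].round(4))
E
python3 arc.py
```

```text
11.85 [509.55917705 -22.80186996 106.40135836] [ 3.14097141e+00 -3.80672386e-05  1.47344355e+00] [0.39662501 0.01441109 0.32784294] 25.563169071574478 r 64.35104569520462 a -0.11199968164369789
-0.0 [-0.0072 -0.0011]
0.2 [-0.0201  0.0002]
0.4 [-0.0325  0.0041]
0.6 [-0.0439  0.0103]
0.8 [-0.0538  0.0186]
1.0 [-0.0619  0.0288]
1.2 [-0.0678  0.0404]
1.4 [-0.0713  0.0529]
1.6 [-0.0722  0.0658]
1.8 [-0.0705  0.0787]
2.0 [-0.0663  0.091 ]
2.2 [-0.0598  0.1022]
2.4 [-0.0511  0.1119]
2.6 [-0.0407  0.1196]
2.8 [-0.029   0.1252]
3.0 [-0.0164  0.1283]
3.2 [-0.0034  0.1288]
```

Call:
carry_out --moves '[{"dx": 0, "dy": 0, "dz": 0, "twist": 0}, {"dx": 0, "dy": 0, "dz": 0, "twist": 0}, {"dx": 0, "dy": 0, "dz": 0, "twist": 0}]'

```text
t: 12.15
eef_pos: [509.0, -22.7, 106.3]
tcp_rot: [-3.141, -0.0, 1.473]
ft_force: [-3.4, 0.0, 5.7]
opening: 0.226
```

Call:
carry_out --moves '[{"dx": -0.007, "dy": -0.001, "dz": 0, "twist": 0}, {"dx": -0.0135, "dy": -0.0005, "dz": 0, "twist": 0}, {"dx": -0.02, "dy": 0, "dz": 0, "twist": 0}, {"dx": -0.0325, "dy": 0.004, "dz": 0, "twist": 0}, {"dx": -0.044, "dy": 0.0105, "dz": 0, "twist": 0}]'

```text
t: 12.65
eef_pos: [516.1, -68.4, 106.3]
tcp_rot: [3.141, -0.0, 1.473]
ft_force: [4.7, 6.8, 2.6]
opening: 0.226
```

```bash
python3 arc.py
```

```text
12.65 [516.05310233 -68.43212685 106.28092554] [ 3.14073103e+00 -2.55081789e-04  1.47330421e+00] [4.69885133 6.81343133 2.56418932] 21.530754890780887 r 65.00124812799552 a 0.6165740846122025
0.7 [-0.0043  0.0033]
0.9 [-0.0133  0.0126]
1.1 [-0.0203  0.0235]
1.3 [-0.0251  0.0356]
1.5 [-0.0273  0.0484]
1.7 [-0.0269  0.0614]
1.9 [-0.0239  0.074 ]
2.1 [-0.0185  0.0858]
2.3 [-0.0109  0.0963]
2.5 [-0.0013  0.1051]
2.7 [0.0098 0.1118]
2.9 [0.022  0.1161]
3.1 [0.0349 0.118 ]
3.3 [0.0478 0.1172]
```

Crank follows. Continue through the closing part more slowly.

Call:
carry_out --moves '[{"dx": -0.009, "dy": 0.008, "dz": 0, "twist": 0}, {"dx": -0.0133, "dy": 0.0126, "dz": 0, "twist": 0}, {"dx": -0.017, "dy": 0.018, "dz": 0, "twist": 0}, {"dx": -0.0203, "dy": 0.0235, "dz": 0, "twist": 0}, {"dx": -0.023, "dy": 0.0295, "dz": 0, "twist": 0}]'

```text
t: 13.15
eef_pos: [543.0, -94.0, 106.2]
tcp_rot: [-3.141, -0.0, 1.473]
ft_force: [-1.2, 5.5, 8.1]
opening: 0.224
```

```bash
python3 arc.py
```

```text
13.15 [543.01409088 -94.00484498 106.24368624] [-3.14145782e+00 -3.16776561e-04  1.47292685e+00] [-1.15686085  5.47780673  8.06670861] 21.28264067419282 r 64.89082323146529 a 1.1968445405310009
1.3 [-0.0022  0.0063]
1.5 [-0.0044  0.0191]
1.7 [-0.004   0.0321]
1.9 [-0.0011  0.0447]
2.1 [0.0043 0.0565]
2.3 [0.0119 0.067 ]
2.5 [0.0215 0.0758]
2.7 [0.0326 0.0825]
2.9 [0.0449 0.0868]
3.1 [0.0577 0.0886]
3.3 [0.0707 0.0879]
```

Call:
carry_out --moves '[{"dx": -0.0022, "dy": 0.0063, "dz": 0, "twist": 0}, {"dx": -0.0036, "dy": 0.0127, "dz": 0, "twist": 0}, {"dx": -0.0044, "dy": 0.0191, "dz": 0, "twist": 0}, {"dx": -0.0045, "dy": 0.0256, "dz": 0, "twist": 0}, {"dx": -0.004, "dy": 0.0321, "dz": 0, "twist": 0}]'

```text
t: 13.65
eef_pos: [574.0, -101.1, 106.2]
tcp_rot: [-3.14, -0.0, 1.473]
ft_force: [-5.1, 3.4, 9.3]
opening: 0.228
```

Call:
carry_out --moves '[{"dx": 0.0012, "dy": 0.0064, "dz": 0, "twist": 0}, {"dx": 0.0029, "dy": 0.0126, "dz": 0, "twist": 0}, {"dx": 0.0053, "dy": 0.0187, "dz": 0, "twist": 0}, {"dx": 0.0083, "dy": 0.0244, "dz": 0, "twist": 0}, {"dx": 0.0119, "dy": 0.0298, "dz": 0, "twist": 0}]'

```text
t: 14.15
eef_pos: [604.7, -92.6, 106.2]
tcp_rot: [-3.14, 0.001, 1.473]
ft_force: [-6.2, -1.4, 8.3]
opening: 0.228
```

```bash
python3 arc.py
```

```text
14.15 [604.68906408 -92.59020839 106.24156846] [-3.13994871e+00  6.23915249e-04  1.47313947e+00] [-6.20824174 -1.43162366  8.25436252] 21.726791589472423 r 64.93066647435225 a 2.1872274110398173
2.3 [0.0045 0.0058]
2.5 [0.0141 0.0145]
2.7 [0.0252 0.0212]
2.9 [0.0374 0.0256]
3.1 [0.0503 0.0274]
3.3 [0.0632 0.0267]
```

Call:
carry_out --moves '[{"dx": 0.0065, "dy": 0.0065, "dz": 0, "twist": 0}, {"dx": 0.0115, "dy": 0.0115, "dz": 0, "twist": 0}, {"dx": 0.0165, "dy": 0.0155, "dz": 0, "twist": 0}, {"dx": 0.022, "dy": 0.0185, "dz": 0, "twist": 0}, {"dx": 0.028, "dy": 0.0215, "dz": 0, "twist": 0}]'

```text
t: 14.65
eef_pos: [629.6, -67.3, 106.3]
tcp_rot: [3.141, 0.001, 1.473]
ft_force: [-2.0, -3.1, 7.4]
opening: 0.225
```

```bash
python3 arc.py
```

```text
14.65 [629.64159137 -67.26454029 106.27976826] [3.14116673e+00 1.25110807e-03 1.47307562e+00] [-1.99495514 -3.11919153  7.37523747] 21.39247304569723 r 65.03973498695927 a 2.74138275226138
2.8 [0.0036 0.0013]
3.0 [0.0162 0.0044]
3.2 [0.0291 0.005 ]
```

Call:
carry_out --moves '[{"dx": 0.0065, "dy": 0.0022, "dz": 0, "twist": 0}, {"dx": 0.013, "dy": 0.0038, "dz": 0, "twist": 0}, {"dx": 0.0195, "dy": 0.0047, "dz": 0, "twist": 0}, {"dx": 0.0255, "dy": 0.005, "dz": 0, "twist": 0}, {"dx": 0.0255, "dy": 0.005, "dz": 0, "twist": 0}]'

```text
t: 15.15
eef_pos: [637.4, -41.6, 106.3]
tcp_rot: [3.14, 0.001, 1.473]
ft_force: [1.4, 1.0, 5.8]
opening: 0.233
```

Call:
carry_out --moves '[{"dx": 0, "dy": 0, "dz": 0, "twist": 0}, {"dx": 0, "dy": 0, "dz": 0, "twist": 0}]'

```text
t: 15.35
eef_pos: [637.4, -41.6, 106.3]
tcp_rot: [3.14, 0.0, 1.473]
ft_force: [1.8, 1.8, 6.4]
opening: 0.224
```

```bash
python3 arc.py
```

```text
15.35 [637.35875314 -41.57666313 106.30418709] [3.14042528e+00 1.87985015e-05 1.47310154e+00] [1.84993373 1.75902927 6.36537464] 21.266196243630876 r 65.08122897745753 a 3.1566221725129084
3.3 [ 0.0093 -0.0009]
```

At 3.16 rad, mid-dwell. Let go, rise, and move back for a check view.

Call:
carry_out --moves '[{"dx": 0, "dy": 0, "dz": 0, "twist": 0}, {"dx": 0, "dy": 0, "dz": 0, "twist": 0}, {"dx": 0, "dy": 0, "dz": 0, "twist": 0}, {"dx": 0, "dy": 0, "dz": 0, "twist": 0}, {"dx": 0, "dy": 0, "dz": 0, "twist": 0}]' --grip 0.06

```text
t: 15.85
eef_pos: [636.6, -40.9, 105.9]
tcp_rot: [-3.141, -0.0, 1.473]
ft_force: [0.0, 0.8, 0.4]
opening: 0.589
```

Call:
carry_out --moves '[{"dx": 0, "dy": 0, "dz": -0.02, "twist": 0}, {"dx": 0, "dy": 0, "dz": -0.06, "twist": 0}, {"dx": 0, "dy": 0, "dz": -0.105, "twist": 0}, {"dx": 0, "dy": 0, "dz": -0.15, "twist": 0}, {"dx": 0, "dy": 0, "dz": -0.18, "twist": 0}]'

```text
t: 16.35
eef_pos: [637.0, -40.9, 289.5]
tcp_rot: [3.138, 0.0, 1.474]
ft_force: [0.6, 0.8, -0.8]
opening: 0.632
```

Call:
carry_out --moves '[{"dx": 0.0, "dy": -0.04, "dz": 0, "twist": 0}, {"dx": 0, "dy": -0.06, "dz": 0, "twist": 0}, {"dx": 0, "dy": -0.06, "dz": 0, "twist": 0}, {"dx": 0, "dy": -0.06, "dz": 0, "twist": 0}]'

```text
t: 16.75
eef_pos: [577.2, -35.1, 286.4]
tcp_rot: [3.141, -0.0, 1.473]
ft_force: [-0.1, -0.7, 1.0]
opening: 0.629
```

```bash
python3 look.py w4
```

```text
16.75 [577.22495877 -35.05173063 286.43357185] [ 3.14067182e+00 -1.14121742e-05  1.47345774e+00] [583.23926641  32.84515153 457.64344822] [-0.02160382 -0.24245228 -0.96992276]
```

View pics/w4.png

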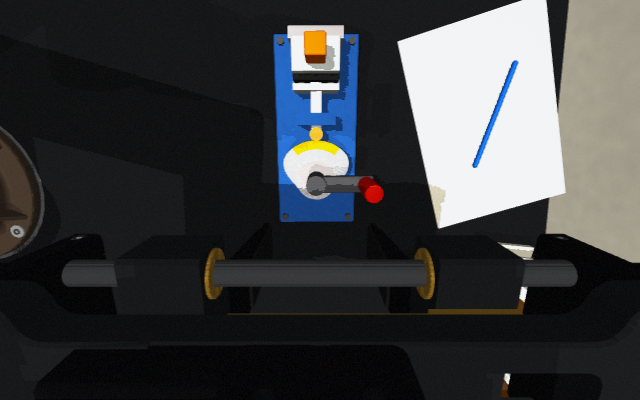

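The roller (316,133) sits on the middle of the yellow dwell (316,147). The cell (315,52) is between the jaw (315,78) and the anvil (315,32), and the handle is at (373,190). Now a numeric check from the same picture.

Run:
```python
from cell import *
from h import *
p,d,c=load("w4")
m=mask(p,(0,170,80),(4,255,255),(350,170,395,210))|mask(p,(172,150,80),(180,255,255),(350,170,395,210))
k=max(cv2.findContours(m,0,1)[0],key=cv2.contourArea);h=ray(c,cv2.minEnclosingCircle(k)[0],148)[0]
e=h[:2]-[572.5,-36.2];print("crank",(np.arctan2(e[1],e[0])+np.radians(5.6)-np.pi)%(2*np.pi),np.hypot(*e))
t=ray(c,pts(mask(p,(4,150,180),(22,255,255),(295,20,340,70))),119);print("tab top",rect(t),"expect centre",np.array([572.3,-36.2])+160*np.array([.0976,.9952]))
v,u=np.mgrid[20:100,280:355];z=d[v,u];K=c["mtx"]
P=(np.stack([(u-K[0,2])/K[0,0]*z,(v-K[1,2])/K[1,1]*z,z],-1)-c["t"])@c["R"]
print("block top",rect(P[abs(P[...,2]-77)<5]), np.median(P[abs(P[...,2]-77)<5][:,2]))
print(state()["ft_force"],state()["t"])
```

```text
crank 3.2434510543889967 62.08345559107158
tab top ([np.float64(587.7), np.float64(123.1)], array([22.3, 22.6]), 84.49) expect centre [587.916 123.032]
block top ([np.float64(588.2), np.float64(122.7)], array([40.1, 60.1]), 84.33) 78.00658939933284
[-0.57477676  0.50984113 -0.18783994] 16.8
```

```bash
python3 -c "
from cell import *
print(job_done(),state()['t'])"
```

```text
the job is handed in; nothing more can be done
the job is handed in; nothing more can be done
```

The job is done and handed in at about 17 s on the robot's clock. I set the grey metal cell upright on the white mark and let go. I then turned the crank anticlockwise into the yellow dwell, let go of it there and moved the gripper clear.

**Cell:** its block top measured 40 × 60 mm at yaw 84.3° (fixture 84.4°). Its tab centre was within about 0.3 mm of where a cell square against the anvil should be. Set-down contact was about 10 N.

**Crank:** the last picture shows the roller mid-yellow. The two angle readings differ slightly: 3.16 rad from the gripper before release and 3.24 rad from the camera, whose radius also read 62 mm instead of 65 mm. Both are well inside the dwell, 2.5 to 3.78.

**Clamping force:** I could not measure the jaw's force on the cell directly.

**Other things:** I never moved or touched the mixer, bottle or carton. Wrist force stayed within about 10 N in every reading. No check failed, though one early batch of moves was refused for missing keys before anything moved.

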